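# Clear the drawing for its photograph and hold the copy stand's column up

## Robot

A 6-joint arm with a two-finger parallel gripper is mounted at the origin on the work surface. World frame = base frame: x ahead of the robot, y to its left, z up, the work surface at z = 0. Lengths are in mm, angles in rad, forces in N, time in s.
With the tool pointing down it reaches from about 350 to 975 mm from the base axis. Payload 17.4 kg.
Tool frame: the origin (TCP) lies on the centre line of the jaws, within the pads' length; the fingertips stand arm.tip_extent ahead of it and the grasp point (between the pads) is the TCP (arm.tip_extent is the distance from the TCP to the fingertips, in mm); z points along the fingers, y is the line along which they close (so a half turn about z gives the same grasp; the last joint's range is limited). The gripper opens to 85 mm and grips with 20 to 120 N. Pads are 22 mm wide; open, the fingers measure 114 mm over their backs; the gripper's body (76 mm by 85 mm) begins 54 mm behind the grasp point. The pads swing forward as they close: fully open they stand 13 mm farther back than shut.
Start: joints at [1.298, 0.116, 1.442, -0, 1.584, -0.038], TCP at [157.046, 656.483, 250.303] pointing down, gripper open.
Joint ranges: [-2.83, 2.83], [-0.83, 2.19], [0.07, 2.5], [-1.14, 4.28], [0.01, 3], [-2.97, 2.97]. Speed limits (rad/s): [1.89, 1.89, 2.22, 3.14, 3.14, 3.14].

## Interface

Orientations are given as a rotation vector (axis times angle).
In Python, from plant import arm gives the robot as it stands.
- The arm moves only by the tool servo_tool, never from a script. Its argument "targets" is a list that holds one entry, the list of rows, each a list of 7 numbers: the shift along the world's x, y, z in mm, then the turn, a rotation vector about the world's x, y, z in degrees, then the closure, from 0 (fully open) to 1 (shut). A call has 1 to 12 rows; each row shifts and turns the commanded pose from where the row before left it; what a row does not reach is not made up. A row lasts 1/10 s, in which the tool goes at most 50 mm and 8.59 degrees, less where a joint would pass 70% of its speed; a pose out of reach is approached as far as the arm can. A call with a gripper value outside its range is refused whole. The fingers move at their own pace and stop on an object; "grip_force" is the grip in N (left out, the last holds). Time passes only in rows, so rows that do not move let the fingers close. It gives the time, the measured TCP pose, the force, the opening and the grip force at its end, in the units of the state.
- arm.get_obs(): the state, without advancing time (a new reading comes with each control period).
- arm.grab_frame(name): name is "scene" or "top"; returns the picture (480x640x3 uint8, red, green, blue); there is no depth.
- arm.camera_model(name): a dict with "fovy" (degrees; the focal length in pixels is half the picture's height over the tangent of half this angle, whatever the lens; pixels are square), "cx", "cy" (the principal point, pixels), "world_from_camera" (4x4, takes a point from camera to world coordinates). Camera axes: x right, y down, z forward; pixel columns grow to the right and rows downward; lengths in mm; the calibration is good to about 2 mm. A picture is of the moment at which its call begins. camera_model takes no time and is no camera call.
- arm.finish_job(): hands the job in; it is judged then, once.
Trained networks look in the newest picture that a camera, given by its name, has taken for a name from the list of things; names that differ only in an ending like _2 or _b are one class to them, and where a whole thing is asked for, a point or a joint stands for the part that bears it (a point fixed in the world has none). Each returns a list of dicts, best first, with "score" (0 to 1); they miss things now and then, are a little off and sometimes report something else, mostly with a low value. They report only what shows in the picture. A call takes as long as a camera call.
- arm.regions_of(query, camera): "region" (480x640 bool, what is visible of it).
- arm.place_of(query, camera): "location" ([x, y, z] in mm, in the coordinates of the camera as it stood for that picture, good to about 4 mm: a listed point, or the origin of a listed thing).
The state is a dict: "time_s": time; "joint_positions": joint angles; "dq": joint speeds; "effort": joint torques, N m; "tcp_pos": TCP position; "eef_rot": TCP orientation; "ft_force": force on the tool from outside, world axes, zero at the start; "wrist_torque": the same for the moment, N m; "grip_width": finger opening in mm; "gripper_force": force on a finger pad.
Only numpy, scipy, OpenCV 4.12 (cv2) and the standard library are available. Lean on these libraries where they do the work, as an engineer would, in place of code of your own. Each camera call takes 0.05 s, during which the arm holds its last target. There are 200 camera calls.

## Task

I am about to photograph the drawing on the cutting mat: clear it by laying the pencil and the marker in the long trough of the desk tray and the eraser in the tray's empty small bay. Then take the copy stand's square column by its free top end and, without forcing or wrenching it in its sleeve, pull it straight up until it is 6 cm further out. Finish while holding it there, gripped and still, because its clamp is undone and I will tighten it; lay things down rather than drop them, and leave everything else where it is.

Things in the scene. Friction and masses are not known exactly. Their poses are not given: they have to be found in the camera images.
- pencil_center (a point): Centre of a jumbo hexagonal pencil (blue, wooden point at its -x end, metal cap at +x): 10 mm across flats, 150 mm long along its x axis, 15 g. It lies on the sheet, its centre 5 mm above the mat. Belongs in the trough.
- marker_center (a point): Centre of a felt marker: round white barrel 14 mm thick, black six-sided cap (+x end) and end plug 15 mm across flats, so that it does not roll; 136 mm long along its x axis, 22 g. It lies on the sheet, its centre 7.5 mm above the mat. Belongs in the trough.
- eraser_center (a point): Centre of a white block eraser, 48 x 22 x 14 mm (x, y, z), long side along its x axis, 20 g. It lies on the sheet, its centre 7 mm above the mat. Belongs in the empty small bay.
- mat: Green cutting mat, 420 x 297 x 3 mm, with the white A4 sheet (297 x 210 mm) and its drawing on the middle; it stays put. Origin: centre of its underside on the table. Long side along its x axis. Pencil, marker and eraser lie in a row along its x axis, about 85 mm apart and in any order, each roughly across it.
- tray: Grey desk tray that stays put, outside 230 x 160 x 26 mm (x, y, z), walls 4 mm, inner floor 3 mm above the table. Origin: centre of its underside. The half on its -y side is one long trough, the +y half is two small bays; the far one (+x) holds a sharpener and a binder clip, the near one (-x) is empty.
- tray_trough (a point): Centre of the trough's floor, in the tray's axes; the trough is 222 mm long (x) and 74 mm wide (y) inside, 23 mm deep.
- tray_bay (a point): Centre of the empty small bay's floor, in the tray's axes; the bay is 109 mm (x) by 74 mm (y) inside, 23 mm deep.
- stand: Copy stand that stays put: black base plate 14 mm high and an upright square sleeve (26 mm) ending in a 36 mm square black clamp collar, its undone screw on the -y side. Origin: on the sleeve's axis, at the table. The bore is 18 mm square, from 18 to 150 mm above the table. The plate is 125 mm wide and reaches from 43 mm behind the axis to 167 mm ahead (+x).
- stand_mouth (a point): Centre of the bore's mouth, on top of the collar, 150 mm above the table. The phone arm, fixed to the column, sticks out 157 mm from the axis to the stand's +x side, 110 to 180 mm above the table when the column is home.
- column_grip (a point): Grip point on the column's axis, 17 mm below its top. Column: 16 mm square aluminium bar, 207 mm long, lined every 10 mm, about 0.3 kg with its arm. It stands loose on the bore's floor (this point then 208 mm above the table), faces parallel to the stand's x and y, and slides back down if let go. A 32 mm block reaches up to 31 mm below this point.
- glue_stick: Bystander: glue stick, 28 mm across and 95 mm tall, standing on a far corner of the mat. Origin: centre of its underside.
- ruler: Bystander: aluminium cutting ruler, 310 x 28 x 4 mm, lying along the -y edge of the mat. Origin: centre of its underside.
- phone: Bystander: black phone, 150 x 72 x 9 mm, flat on the table. Origin: centre of its underside.
- sharpener: Bystander: metal sharpener, 25 x 15 x 12 mm, in the far small bay of the tray. Origin: centre of its underside.
- clip: Bystander: black binder clip, 32 mm wide and 13 mm high, in the far small bay of the tray. Origin: centre of its underside.

How it is judged:
By the outcome, as a careful person would: the job done as asked, in the order asked, and still so for the second after the job is handed in, while the arm keeps its last pose, push and grip.
It also fails if it takes over 72 s, if anything falls off the work surface, if the arm or the gripper's body presses on something with over 40 N, if the wrist force passes 120 N, or if a joint passes its speed limit or range.

## Working session

There is one attempt and no reset: what is moved stays moved. The work goes in short steps, Python scripts to look and compute and a tool call to move; the robot and the scene stay as the last step left them, time stands still between calls to the robot, and variables do not carry over. Pictures are saved under pics/ and viewed, at most 10 in all, crops included, and the job is handed in when it is done.

Besides the shell and the picture viewer there is one more tool, called after ">>>" as name(argument=value, ...), one argument or row to a line, values as JSON. servo_tool: Moves the arm, as the interface text tells. Its arguments: {"type":"object","properties":{"targets":{"type":"array","items":{"type":"array","items":{"type":"array","items":{"type":"number"}}}},"grip_force":{"type":"number"}},"required":["targets"]}

```bash
ls; mkdir -p pics; python3 - <<'E'
from plant import arm
import cv2,numpy as np
print(arm.tip_extent, arm.get_obs())
for c in("scene","top"):
    im=arm.grab_frame(c); cv2.imwrite(f"pics/{c}0.png",im[:,:,::-1])
    m=arm.camera_model(c); print(c,m)
    W=np.array(m["world_from_camera"])
    for q in ["pencil_center","marker_center","eraser_center","mat","tray","tray_trough","tray_bay","stand","stand_mouth","column_grip","glue_stick","ruler","phone","sharpener","clip"]:
        r=arm.place_of(q,c)[:2]
        print(q,[(round(d["score"],2),(W@np.append(d["location"],1))[:3].round(1).tolist()) for d in r])
E
```

```text
pics
19.0 {'time_s': 0.0, 'joint_positions': array([ 1.29820870e+00,  1.16466497e-01,  1.44228811e+00, -1.89526201e-05,
        1.58401054e+00, -3.78034541e-02]), 'dq': array([-0.00143062,  0.00048198,  0.00067677, -0.00132177, -0.00144412,
        0.00106967]), 'effort': array([-4.26833532e-03, -7.32035208e+01, -6.32464600e+01, -2.41257258e-04,
        6.86502928e-03, -4.50254140e-05]), 'tcp_pos': array([156.99431639, 656.30212784, 249.56112057]), 'eef_rot': array([-3.67932913e-01, -3.11980855e+00,  1.82412771e-03]), 'ft_force': array([-0.49976392, -0.30241132, -0.16312172]), 'wrist_torque': array([-0.01509859,  0.01227398, -0.02972908]), 'gripper_force': 0.0, 'grip_width': 85.14900978590364}
scene {'fovy': 57.000633516045625, 'cx': 320.05235871711926, 'cy': 239.88935346048333, 'world_from_camera': array([[-5.88083495e-01,  4.56008988e-01, -6.67992220e-01,
         1.11313205e+03],
       [ 8.08481320e-01,  3.54626754e-01, -4.69678423e-01,
         4.20364991e+02],
       [ 2.27103308e-02, -8.16269360e-01, -5.77224889e-01,
         6.38164039e+02],
       [ 0.00000000e+00,  0.000000
[... 1220 characters left out ...]
 0.00000000e+00,  0.00000000e+00,  0.00000000e+00,
         1.00000000e+00]])}
pencil_center [(0.8, [539.7, 9.3, 5.5])]
marker_center [(0.73, [364.0, -293.8, -2.3])]
eraser_center [(0.69, [455.2, 13.5, 8.9])]
mat [(0.96, [542.7, 6.3, 1.9])]
tray [(0.89, [477.8, 292.6, -3.5]), (0.64, [633.8, -2.6, 10.3])]
tray_trough [(0.76, [466.9, 257.6, 7.0])]
tray_bay [(0.67, [421.8, 341.2, 1.1])]
stand [(0.6, [564.3, -281.6, 0.5])]
stand_mouth []
column_grip [(0.98, [561.1, -287.8, 207.2])]
glue_stick []
ruler [(0.74, [717.4, 121.8, 5.2]), (0.66, [565.8, -126.5, 2.9])]
phone [(0.9, [364.0, -294.3, 0.8])]
sharpener [(0.53, [503.7, 309.5, 0.6]), (0.34, [635.5, 0.6, 9.5])]
clip [(0.57, [554.8, 331.1, 5.2])]
```

View pics/top0.png

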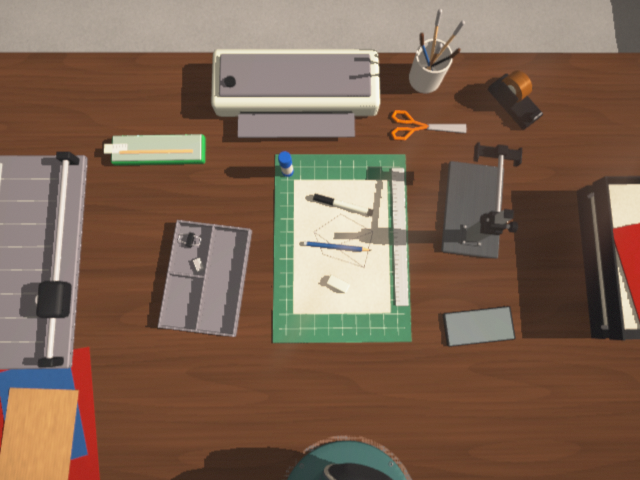

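View pics/scene0.png

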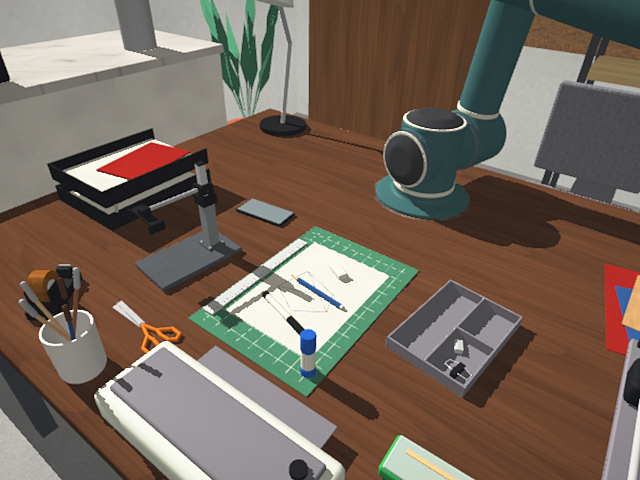

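The top view shows marker (343,204), pencil (338,246) and eraser (338,284) in a row on the mat. The tray is at (205,278) with its near-left bay empty, and the stand is at (480,210) with its arm pointing away from the robot. Next I'll fit poses by matching projected boxes to the segmented regions in both cameras.

```bash
cat > fit.py <<'E'
from plant import arm
import cv2,numpy as np
from scipy.optimize import minimize
B={ # boxes: xmin,xmax,ymin,ymax,zmin,zmax in own axes
"pencil_center":([(-75,75,-5.5,5.5,3,13)],(540,10,-1.5)),
"marker_center":([(-68,68,-7.5,7.5,3,18)],(631,-2,-1.7)),
"eraser_center":([(-24,24,-11,11,3,17)],(457,11,-2.0)),
"tray":([(-115,115,-80,80,0,26)],(475,293,0)),
"stand":([(-43,167,-62.5,62.5,0,14),(-13,13,-13,13,14,126),(-18,18,-18,18,126,150)],(562,-285,0)),
"phone":([(-75,75,-36,36,0,9)],(365,-292,1.57)),
"mat":([(-210,210,-148.5,148.5,0,3)],(544,4,0)),
}
def proj(P,c):
    m=arm.camera_model(c); W=np.linalg.inv(m["world_from_camera"]); f=240/np.tan(np.radians(m["fovy"]/2))
    q=P@W[:3,:3].T+W[:3,3]
    return np.c_[f*q[:,0]/q[:,2]+m["cx"],f*q[:,1]/q[:,2]+m["cy"]]
def mask(boxes,p,c,S=4):
    im=np.zeros((480*S,640*S),np.uint8); C,s=np.cos(p[2]),np.sin(p[2])
    for b in boxes:
        P=np.array([[x,y,z] for x in b[:2] for y in b[2:4] for z in b[4:]],float)
        P=np.c_[P[:,0]*C-P[:,1]*s+p[0],P[:,0]*s+P[:,1]*C+p[1],P[:,2]]
        h=cv2.convexHull(((proj(P,c)+.5)*S*16).astype(np.int32)); cv2.fillConvexPoly(im,h,255,shift=4)
    return cv2.resize(im,(640,480),interpolation=cv2.INTER_AREA)/255.
def fit(q,c,ignore=None,yaw=None):
    boxes,p0=B[q]; best=None
    cand=[np.array(d["region"]) for d in arm.regions_of(q,c)[:3]]
    if not cand: return None
    m0=mask(boxes,p0,c); R=max(cand,key=lambda r:np.minimum(m0,r).sum()/np.maximum(m0,r).sum()).astype(float)
    w=np.ones_like(R) if ignore is None else 1.-ignore
    def L(p):
        m=mask(boxes,p,c); return 1-(w*np.minimum(m,R)).sum()/(w*np.maximum(m,R)).sum()
    for dy in (-.5,-.25,0,.25,.5):
        s=np.array(p0,float)+[0,0,dy]
        r=minimize(L,s,method="Nelder-Mead",options=dict(initial_simplex=s+np.array([[0,0,0],[8,0,0],[0,8,0],[0,0,.15]]),xatol=.02,fatol=1e-4,maxfev=150))
        if best is None or r.fun<best.fun: best=r
    return best.x[:2].round(1),round(np.degrees(best.x[2]),1),round(best.fun,3)
E
python3 - <<'E'
from fit import *
for c in("top","scene"):
    col=arm.regions_of("column_grip",c); ig=np.array(col[0]["region"]) if col else None
    print(c,"col",None if ig is None else (ig.sum(),np.argwhere(ig).min(0),np.argwhere(ig).max(0)))
    if ig is not None: ig=cv2.dilate(ig.astype(np.uint8),np.ones((3,3))).astype(float)
    for q in B: print(q,fit(q,c,ig if q=="stand" else None))
im=cv2.imread("pics/top0.png")
cv2.imwrite("pics/c1.png",np.hstack([cv2.resize(im[180:310,285:395],None,fx=4,fy=4,interpolation=cv2.INTER_CUBIC)[:520],cv2.resize(im[145:275,435:530],None,fx=3.6,fy=4,interpolation=cv2.INTER_CUBIC)]))
E
```

```text
top col (np.int64(1349), array([142, 474]), array([229, 521]))
pencil_center (array([542. ,  13.1]), np.float64(-96.3), np.float64(0.234))
marker_center (array([635.4,  -2. ]), np.float64(-106.2), np.float64(0.212))
eraser_center (array([459.3,  11.9]), np.float64(-119.2), np.float64(0.116))
tray (array([476.5, 295. ]), np.float64(-7.7), np.float64(0.033))
stand (array([ 562.7, -285.4]), np.float64(-7.8), np.float64(0.064))
phone (array([ 365.8, -290. ]), np.float64(95.5), np.float64(0.046))
mat (array([545.3,   4.1]), np.float64(-0.3), np.float64(0.125))
scene col (np.int64(1309), array([161, 128]), array([234, 214]))
pencil_center (array([537.7,  10.1]), np.float64(-98.2), np.float64(0.393))
marker_center (array([631.,  -7.]), np.float64(-109.6), np.float64(0.335))
eraser_center None
tray (array([473.7, 293.9]), np.float64(-7.7), np.float64(0.044))
stand (array([ 558.2, -288. ]), np.float64(-8.7), np.float64(0.071))
phone (array([ 361.2, -293.5]), np.float64(95.9), np.float64(0.133))
mat (array([542.3,   2.7]), np.float64(-0.5), np.float64(0.158))
```

View pics/c1.png

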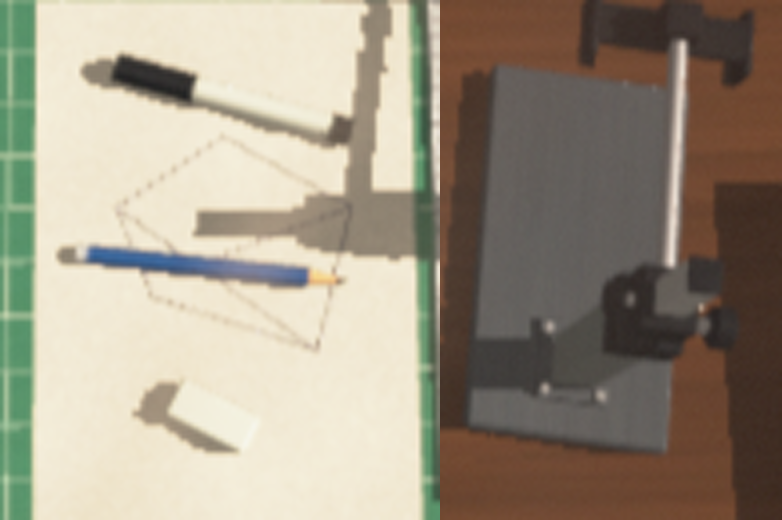

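The crop confirms the fit headings. The pencil's cap is toward +y at about 84°, the marker's cap is toward +y at about 75°, and the eraser is at about 62°. The two cameras differ by about 4 mm, so I'll average them. I'm flying over the pencil with the fingers partly closed.

>>> servo_tool(
  targets=[
    [[25,-42,-8,0,0,-7,0.6],[25,-42,-8,0,0,-7,0.6],[25,-42,-8,0,0,-7,0.6],[25,-42,-8,0,0,-7,0.6],[25,-42,-8,0,0,-7,0.6],[25,-42,-8,0,0,-7,0.6],[25,-42,-8,0,0,-7,0.6],[25,-42,-8,0,0,-7,0.6],[25,-42,-8,0,0,-7,0.6],[25,-42,-8,0,0,-7,0.6],[25,-42,-8,0,0,-7,0.6],[25,-42,-8,0,0,-6,0.6]],
  ],
  grip_force=30,
)

```text
time_s: 3.6
tcp_pos: [457.7, 150.5, 154.4]
eef_rot: [2.348, 2.087, 0.002]
ft_force: [0.9, 0.6, 0.3]
grip_width: 34.0
gripper_force: 0.0
```

>>> servo_tool(
  targets=[
    [[20,-35,-18,0,0,0,0.6],[20,-35,-18,0,0,0,0.6],[20,-35,-18,0,0,0,0.6],[20,-35,-18,0,0,0,0.6],[0,0,0,0,0,0,0.6],[0,0,0,0,0,0,0.6]],
  ],
)

```text
time_s: 4.2
tcp_pos: [537.0, 11.9, 81.9]
eef_rot: [-2.344, -2.09, 0.001]
ft_force: [-0.5, 0.2, 0.6]
grip_width: 34.2
gripper_force: 0.0
```

```bash
cat > st.py <<'E'
from fit import *
from scipy.spatial.transform import Rotation as Ro
def st():
    o=arm.get_obs(); R=Ro.from_rotvec(o["eef_rot"]).as_matrix()
    print("t",round(o["time_s"],2),"tcp",o["tcp_pos"].round(1),"closeyaw",round(np.degrees(np.arctan2(R[1,1],R[0,1])),1),"zax",R[:,2].round(3),"w",round(o["grip_width"],1),"gf",round(o["gripper_force"],1),"F",o["ft_force"].round(1),"M",o["wrist_torque"].round(2),"j6",round(o["joint_positions"][5],2))
    return o,R
E
python3 - <<'E'
from st import *
o,R=st(); print(arm.tip_extent)
im=arm.grab_frame("scene")[:,:,::-1].copy()
p=o["tcp_pos"]; 
for k in (0,6,19,32): 
    u=proj((p+k*R[:,2])[None],"scene")[0]; print(k,u.round(1)); cv2.circle(im,tuple(int(a) for a in u.round()),1,(0,0,255),-1)
u=proj(p[None],"scene")[0].astype(int)
cr=im[max(0,u[1]-70):u[1]+80,max(0,u[0]-90):u[0]+90]
cv2.imwrite("pics/tip.png",cv2.resize(cr,None,fx=4,fy=4,interpolation=cv2.INTER_CUBIC))
E
```

```text
t 4.2 tcp [537.   11.9  81.9] closeyaw -6.6 zax [-0.001  0.    -1.   ] w 34.2 gf 0.0 F [-0.5  0.2  0.6] M [ 0.02 -0.02 -0.04] j6 0.09
19.0
0 [318.1 262.8]
6 [318.  265.1]
19 [317.9 270. ]
32 [317.8 274.9]
```

View pics/tip.png

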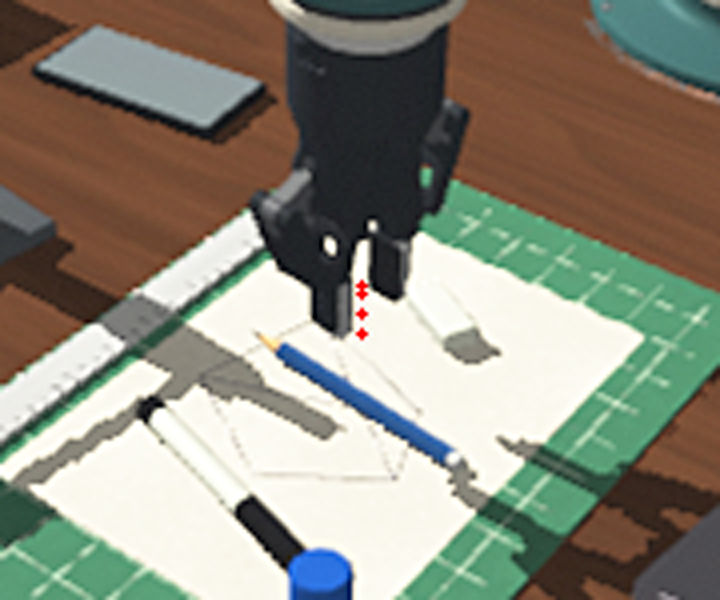

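Fingertip midpoint is at crop (364,316), matching 19 mm ahead of the TCP. Descending onto the pencil and gripping.

>>> servo_tool(
  targets=[
    [[3,0,-15,0,0,0,0.6],[0,0,-15,0,0,0,0.6],[0,0,-15,0,0,0,0.6],[0,0,-10,0,0,0,0.6],[0,0,-2,0,0,0,0.6],[0,0,0,0,0,0,0.8],[0,0,0,0,0,0,1],[0,0,0,0,0,0,1],[0,0,0,0,0,0,1]],
  ],
  grip_force=30,
)

```text
time_s: 5.15
tcp_pos: [540.3, 12.5, 25.8]
eef_rot: [2.343, 2.092, 0.001]
ft_force: [-0.3, 0.3, -0.1]
grip_width: 9.3
gripper_force: 29.2
```

>>> servo_tool(
  targets=[
    [[0,0,15,0,0,0,1],[0,0,30,0,0,0,1],[-10,24,20,0,0,8.1,1],[-10,24,0,0,0,8.1,1],[-10,24,0,0,0,8.1,1],[-10,24,0,0,0,8.1,1],[-10,24,0,0,0,8.1,1],[-10,24,0,0,0,8.1,1],[-10,24,0,0,0,8.1,1],[-10,24,0,0,0,8.1,1],[-10,24,0,0,0,8.1,1],[-12,20.5,0,0,0,8.1,1]],
  ],
)

```text
time_s: 6.35
tcp_pos: [437.8, 250.2, 91.8]
eef_rot: [0.413, 3.113, 0.001]
ft_force: [0.6, -0.2, -0.1]
grip_width: 9.7
gripper_force: 29.3
```

>>> servo_tool(
  targets=[
    [[0,0,0,0,0,7.9,1],[0,0,-15,0,0,0,1],[0,0,-20,0,0,0,1],[0,0,0,0,0,0,1]],
  ],
)

```text
time_s: 6.75
tcp_pos: [437.0, 248.0, 52.8]
eef_rot: [-0.214, -3.131, 0.003]
ft_force: [0.8, 0.1, -0.0]
grip_width: 9.4
gripper_force: 29.3
```

```bash
python3 - <<'E'
from st import *
o,R=st(); 
for c in("top","scene"):
    im=arm.grab_frame(c)[:,:,::-1].copy(); u=proj(o["tcp_pos"][None],c)[0].astype(int)
    cr=im[u[1]-70:u[1]+80,u[0]-65:u[0]+65]; cv2.imwrite(f"pics/pl_{c}.png",cr)
cv2.imwrite("pics/pl.png",cv2.resize(np.hstack([cv2.imread(f"pics/pl_{c}.png")[:145,:128] for c in("top","scene")]),None,fx=3.1,fy=3.1,interpolation=cv2.INTER_CUBIC))
E
```

```text
t 6.75 tcp [437.  248.   52.8] closeyaw 82.2 zax [-0.003 -0.002 -1.   ] w 9.4 gf 29.3 F [ 0.8  0.1 -0. ] M [ 0.02 -0.01  0.03] j6 -0.97
```

View pics/pl.png

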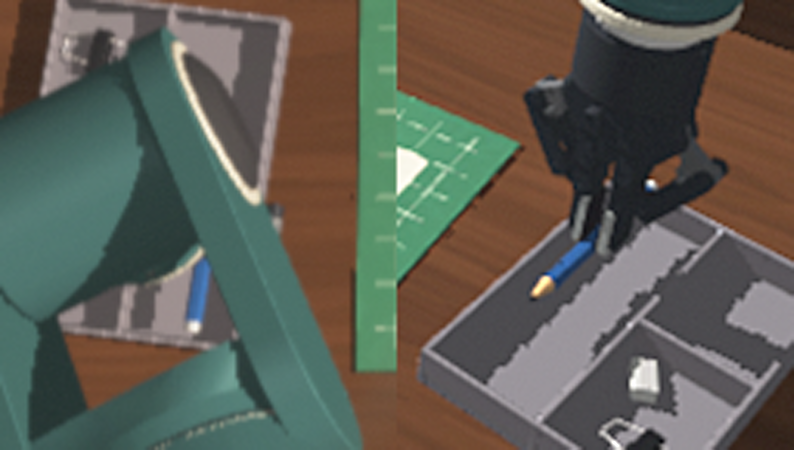

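The pencil hangs over the trough with its tip toward +x, parallel to the walls. Lowering it to the floor and releasing with a small opening.

>>> servo_tool(
  targets=[
    [[0,0,-12,0,0,0,1],[0,0,-10,0,0,0,1],[0,0,-3,0,0,0,1],[0,0,-1.5,0,0,0,1],[0,0,0,0,0,0,1],[0,0,0,0,0,0,0.84],[0,0,0,0,0,0,0.84],[0,0,0,0,0,0,0.84]],
  ],
)

```text
time_s: 7.65
tcp_pos: [438.2, 249.0, 29.1]
eef_rot: [0.207, 3.134, 0.0]
ft_force: [-0.3, 0.2, 0.1]
grip_width: 14.2
gripper_force: 0.0
```

>>> servo_tool(
  targets=[
    [[0,0,15,0,0,0,0.84],[0,0,25,0,0,0,0.84],[18,-27,20,0,0,-8.2,0.6],[18,-27,0,0,0,-8.2,0.6],[18,-27,0,0,0,-8.2,0.6],[18,-27,0,0,0,-8.2,0.6],[18,-27,0,0,0,-8.2,0.6],[18,-27,0,0,0,-8.2,0.6],[18,-27,0,0,0,-8.2,0.6],[18,-27,0,0,0,-8.2,0.6],[18,-27,0,0,0,-8.2,0.6],[18,-27,0,0,0,-8.2,0.6]],
  ],
)

```text
time_s: 8.85
tcp_pos: [618.9, -22.3, 90.2]
eef_rot: [2.219, 2.223, 0.001]
ft_force: [1.0, -0.0, -0.3]
grip_width: 34.1
gripper_force: 0.0
```

>>> servo_tool(
  targets=[
    [[7.5,-7,0,0,0,-8.3,0.6],[0,0,-10,0,0,-8.3,0.6],[0,0,-15,0,0,0,0.6],[0,0,0,0,0,0,0.6]],
  ],
)

```text
time_s: 9.25
tcp_pos: [624.5, -27.8, 62.0]
eef_rot: [-2.506, -1.892, 0.003]
ft_force: [-0.9, 0.4, -0.6]
grip_width: 34.1
gripper_force: 0.0
```

```bash
python3 - <<'E'
from st import *
o,R=st(); o,R=st()
a=[arm.grab_frame(c)[:,:,::-1].copy() for c in("scene","top")]
u=proj(o["tcp_pos"][None],"scene")[0].astype(int)
cv2.imwrite("pics/mk.png",np.hstack([cv2.resize(a[0][u[1]-60:u[1]+60,u[0]-65:u[0]+65],(520,480),interpolation=cv2.INTER_CUBIC),cv2.resize(a[1][215:345,150:226],(280,480),interpolation=cv2.INTER_CUBIC)]))
E
```

```text
t 9.25 tcp [624.5 -27.8  62. ] closeyaw -15.9 zax [-0.003  0.    -1.   ] w 34.1 gf 0.0 F [-0.9  0.4 -0.6] M [ 0.   -0.03 -0.  ] j6 0.19
t 9.25 tcp [624.5 -27.8  62. ] closeyaw -15.9 zax [-0.003  0.    -1.   ] w 34.1 gf 0.0 F [-0.9  0.4 -0.6] M [ 0.   -0.03 -0.  ] j6 0.19
```

View pics/mk.png

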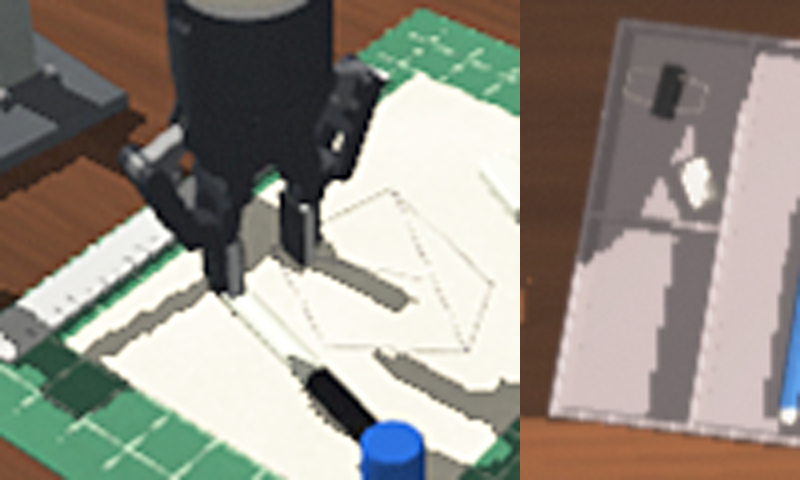

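Fingers straddle the white barrel on the plug side, around (250,270). The pencil lies in the trough. Descending and gripping.

>>> servo_tool(
  targets=[
    [[0,0,-15,0,0,0,0.6],[0,0,-15,0,0,0,0.6],[0,0,-8,0,0,0,0.6],[0,0,0,0,0,0,0.8],[0,0,0,0,0,0,1],[0,0,0,0,0,0,1],[0,0,0,0,0,0,1]],
  ],
)

```text
time_s: 10.05
tcp_pos: [625.8, -28.0, 26.3]
eef_rot: [2.511, 1.887, 0.001]
ft_force: [0.1, -0.4, 0.9]
grip_width: 12.5
gripper_force: 30.5
```

>>> servo_tool(
  targets=[
    [[0,0,15,0,0,0,1],[0,0,25,0,0,0,1],[-10,29,25,0,0,8.2,1],[-10,29,0,0,0,8.2,1],[-10,29,0,0,0,8.2,1],[-10,29,0,0,0,8.2,1],[-10,29,0,0,0,8.2,1],[-10,29,0,0,0,8.2,1],[-10,29,0,0,0,8.2,1],[-10,29,0,0,0,8.2,1],[-10,29,0,0,0,8.2,1],[-5,26,0,0,0,8.2,1]],
  ],
)

```text
time_s: 11.25
tcp_pos: [530.0, 260.4, 92.5]
eef_rot: [0.647, 3.073, 0.001]
ft_force: [0.1, -0.3, -0.0]
grip_width: 12.4
gripper_force: 30.6
```

>>> servo_tool(
  targets=[
    [[0,0,0,0,0,8.2,1],[0,0,-10,0,0,8.1,1],[0,0,-21,0,0,0,1],[0,0,0,0,0,0,1]],
  ],
)

```text
time_s: 11.65
tcp_pos: [529.7, 258.7, 58.7]
eef_rot: [-0.215, -3.132, 0.002]
ft_force: [0.1, -0.7, 0.3]
grip_width: 12.5
gripper_force: 30.6
```

```bash
python3 - <<'E'
from st import *
o,R=st()
a=[arm.grab_frame(c)[:,:,::-1].copy() for c in("scene","top")]
u=proj(o["tcp_pos"][None],"scene")[0].astype(int)
cv2.imwrite("pics/mk2.png",np.hstack([cv2.resize(a[0][u[1]-65:u[1]+75,u[0]-85:u[0]+45],(520,560),interpolation=cv2.INTER_CUBIC),cv2.resize(a[1][215:345,180:260],(280,560),interpolation=cv2.INTER_CUBIC)]))
E
```

```text
t 11.65 tcp [529.7 258.7  58.7] closeyaw 82.1 zax [-0.002 -0.001 -1.   ] w 12.5 gf 30.6 F [ 0.1 -0.7  0.3] M [ 0.04  0.03 -0.02] j6 -1.02
```

View pics/mk2.png

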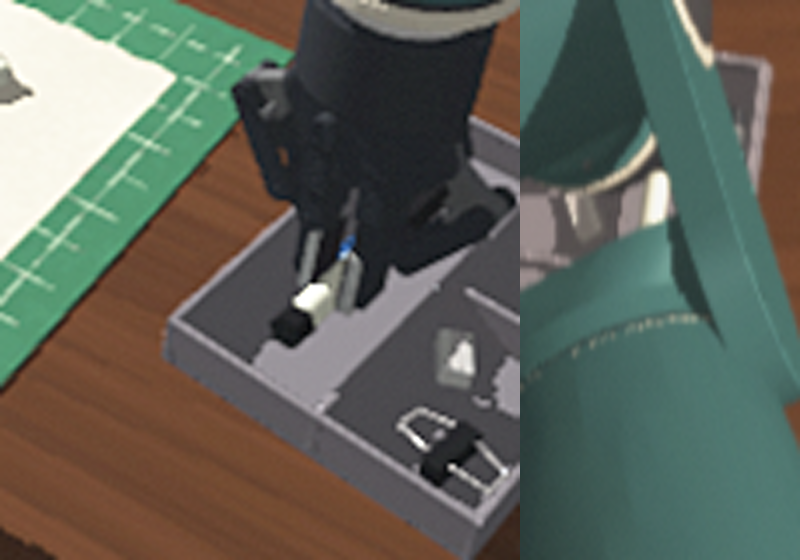

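The marker is held level over the trough with its plug toward +x at (295,325), clear of the divider. Lowering and releasing.

>>> servo_tool(
  targets=[
    [[0,0,-15,0,0,0,1],[0,0,-13,0,0,0,1],[0,0,-3,0,0,0,1],[0,0,-2,0,0,0,1],[0,0,-0.5,0,0,0,1],[0,0,0,0,0,0,1],[0,0,0,0,0,0,0.79],[0,0,0,0,0,0,0.79],[0,0,0,0,0,0,0.79]],
  ],
)

```text
time_s: 12.65
tcp_pos: [530.6, 259.0, 26.5]
eef_rot: [0.215, 3.134, 0.0]
ft_force: [0.0, -0.1, 0.2]
grip_width: 18.1
gripper_force: 0.0
```

>>> servo_tool(
  targets=[
    [[0,0,15,0,0,0,0.79],[0,0,25,0,0,0,0.79],[-7,-25,25,0,0,-8.5,0.5],[-7,-25,0,0,0,-8.5,0.5],[-7,-25,0,0,0,-8.5,0.5],[-7,-25,0,0,0,-8.5,0.5],[-7,-25,0,0,0,-8.5,0.5],[-7,-25,0,0,0,-8.5,0.5],[-7,-25,0,0,0,-8.5,0.5],[-7,-25,0,0,0,-8.5,0.5],[-7,-25,0,0,0,-8.5,0.5],[-7,-23,0,0,0,-8.5,0.5]],
  ],
)

```text
time_s: 13.85
tcp_pos: [460.3, 10.0, 92.6]
eef_rot: [2.282, 2.158, 0.001]
ft_force: [0.3, -0.8, -0.1]
grip_width: 42.9
gripper_force: 0.0
```

>>> servo_tool(
  targets=[
    [[-3.3,0,0,0,0,-8.5,0.5],[0,0,-10,0,0,-8.5,0.5],[0,0,-20,0,0,-8.5,0.5],[0,0,0,0,0,0,0.5]],
  ],
)

```text
time_s: 14.25
tcp_pos: [456.3, 10.9, 60.4]
eef_rot: [-2.699, -1.605, 0.003]
ft_force: [-0.7, -0.4, -0.3]
grip_width: 42.4
gripper_force: 0.0
```

```bash
python3 - <<'E'
from st import *
o,R=st()
a=[arm.grab_frame(c)[:,:,::-1].copy() for c in("scene","top")]
u=proj(o["tcp_pos"][None],"scene")[0].astype(int)
cv2.imwrite("pics/er.png",np.hstack([cv2.resize(a[0][u[1]-50:u[1]+60,u[0]-55:u[0]+55],(480,480),interpolation=cv2.INTER_CUBIC),cv2.resize(a[1][215:345,168:254],(318,480),interpolation=cv2.INTER_CUBIC)]))
E
```

```text
t 14.25 tcp [456.3  10.9  60.4] closeyaw -28.5 zax [-0.002  0.    -1.   ] w 42.4 gf 0.0 F [-0.7 -0.4 -0.3] M [ 0.02 -0.    0.01] j6 0.47
```

View pics/er.png

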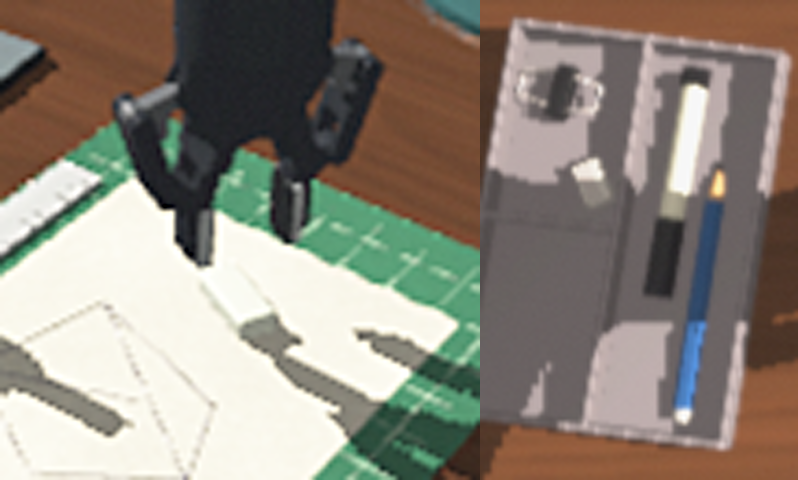

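Marker and pencil lie side by side in the trough (right half). Fingers are centred over the eraser at (238,300). Gripping it.

>>> servo_tool(
  targets=[
    [[0,0,-15,0,0,0,0.5],[0,0,-15,0,0,0,0.5],[0,0,-5.5,0,0,0,0.5],[0,0,0,0,0,0,0.7],[0,0,0,0,0,0,1],[0,0,0,0,0,0,1],[0,0,0,0,0,0,1]],
  ],
)

```text
time_s: 15.05
tcp_pos: [457.5, 11.0, 26.3]
eef_rot: [2.697, 1.61, 0.001]
ft_force: [0.3, -0.4, -0.3]
grip_width: 20.9
gripper_force: 31.3
```

>>> servo_tool(
  targets=[
    [[0,0,15,0,0,0,1],[0,0,30,0,0,0,1],[-3.3,33,20,0,0,4,1],[-3.3,33,0,0,0,4,1],[-3.3,33,0,0,0,4,1],[-3.3,33,0,0,0,4,1],[-3.3,33,0,0,0,4.4,1],[-3.3,33,0,0,0,0,1],[-3.3,33,0,0,0,0,1],[-3.3,33,0,0,0,0,1],[-3.3,33,0,0,0,0,1],[-3.6,32.7,0,0,0,0,1]],
  ],
)

```text
time_s: 16.25
tcp_pos: [423.7, 342.2, 91.2]
eef_rot: [2.37, 2.062, 0.001]
ft_force: [1.1, -0.2, -0.8]
grip_width: 21.2
gripper_force: 31.3
```

>>> servo_tool(
  targets=[
    [[0,0,0,0,0,0,1],[0,0,-20,0,0,0,1],[0,0,-25,0,0,0,1],[0,0,-14,0,0,0,1],[0,0,-3,0,0,0,1],[0,0,-2,0,0,0,1],[0,0,-0.7,0,0,0,1],[0,0,0,0,0,0,1],[0,0,0,0,0,0,0.6],[0,0,0,0,0,0,0.6],[0,0,0,0,0,0,0.6]],
  ],
)

```text
time_s: 17.35
tcp_pos: [424.0, 340.8, 26.4]
eef_rot: [2.37, 2.062, 0.001]
ft_force: [-0.4, 0.6, -0.0]
grip_width: 34.2
gripper_force: 0.0
```

Eraser released in the bay. Rising and crossing to above the column.

>>> servo_tool(
  targets=[
    [[0,0,20,0,0,0,0.6],[0,0,40,0,0,0,0.6],[10,-44,18,0,0,0,0.4],[10,-44,18,0,0,0,0.4],[10,-44,18,0,0,0,0.4],[10,-44,18,0,0,0,0.4],[10,-44,18,0,0,0,0.4],[10,-44,18,0,0,0,0.4],[10,-44,18,0,0,0,0.4],[10,-44,18,0,0,0,0.4],[10,-44,18,0,0,0,0.4],[10,-44,22,0,0,0,0.4]],
  ],
)

```text
time_s: 18.55
tcp_pos: [523.7, -101.0, 270.6]
eef_rot: [-2.37, -2.062, 0.0]
ft_force: [0.8, -0.3, 0.5]
grip_width: 51.4
gripper_force: 0.0
```

>>> servo_tool(
  targets=[
    [[0,-30,0,0,0,0,0.4],[0,-30,0,0,0,0,0.4],[0,-27,0,0,0,0,0.4],[0,0,0,0,0,0,0.4],[0,0,0,0,0,0,0.4]],
  ],
)

```text
time_s: 19.05
tcp_pos: [523.8, -186.4, 269.9]
eef_rot: [-2.371, -2.06, -0.0]
ft_force: [-0.5, 0.6, -0.1]
grip_width: 51.5
gripper_force: 0.0
```

```bash
python3 - <<'E'
from st import *
o,R=st()
for c in("top","scene"):
    im=arm.grab_frame(c)[:,:,::-1]; cv2.imwrite(f"pics/h_{c}.png",im); W=arm.camera_model(c)["world_from_camera"]
    for q in("column_grip","stand_mouth","stand","eraser_center","pencil_center","marker_center"):
        print(c,q,[(round(d["score"],2),(W@np.append(d["location"],1))[:3].round(1).tolist()) for d in arm.place_of(q,c)[:2]])
    r=arm.regions_of("column_grip",c)
    if r: np.save(f"col_{c}.npy",r[0]["region"])
# scene crop round column, and tray from top
u=proj(np.array([[561,-286,200.]]),"scene")[0].astype(int); im=cv2.imread("pics/h_scene.png"); y0=max(0,u[1]-75); x0=max(0,u[0]-70)
print(u,x0,y0)
t=cv2.imread("pics/h_top.png")[215:345,150:254]
cv2.imwrite("pics/h.png",np.hstack([cv2.resize(im[y0:y0+150,x0:x0+130],(500,577),interpolation=cv2.INTER_CUBIC),cv2.resize(t,(290,577),interpolation=cv2.INTER_CUBIC)]))
E
```

```text
t 19.05 tcp [ 523.8 -186.4  269.9] closeyaw -8.0 zax [-0.  0. -1.] w 51.5 gf 0.0 F [-0.5  0.6 -0.1] M [-0.01  0.    0.01] j6 -0.25
top column_grip []
top stand_mouth []
top stand []
top eraser_center [(0.83, [421.2, 344.8, 13.4]), (0.65, [467.7, 256.6, 8.1])]
top pencil_center [(0.56, [438.7, 248.4, 7.8])]
top marker_center [(0.57, [507.0, 262.2, 11.6])]
scene column_grip []
scene stand_mouth [(0.87, [561.8, -281.1, 148.9])]
scene stand [(0.62, [559.7, -286.0, -2.5])]
scene eraser_center [(0.79, [425.4, 340.8, 10.9])]
scene pencil_center [(0.63, [436.9, 250.6, 6.9])]
scene marker_center [(0.93, [499.8, 259.9, 10.2]), (0.6, [565.2, -284.7, 206.8])]
[201 172] 131 97
```

View pics/h.png

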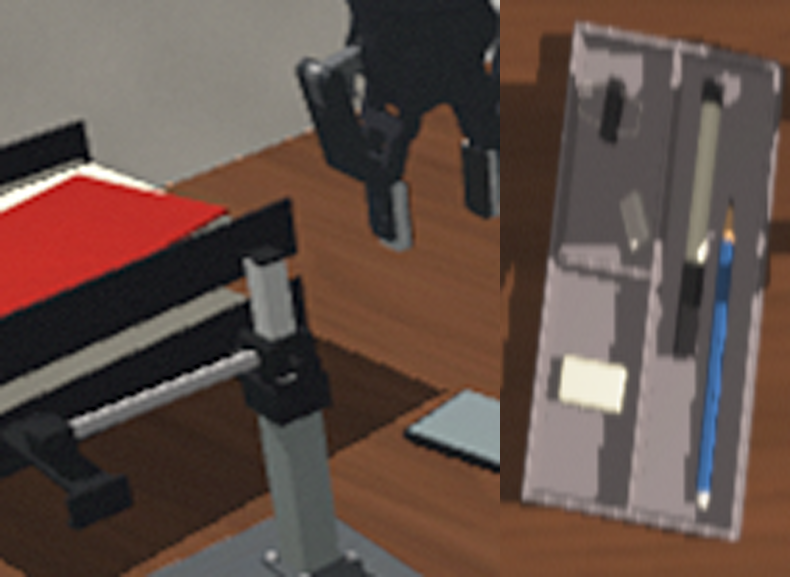

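Tray view: eraser flat in the empty bay, marker and pencil in the trough. The column stands free, with its top at crop (268,258), which is about pixel (200.7,164). I'll check that against the estimate.

```bash
python3 - <<'E'
from st import *
for c in("scene","top"):
    for xy in((561,-286),(566,-286),(561,-281)): print(c,xy,[proj(np.array([[*xy,z]],float),c)[0].round(1).tolist() for z in(225,208,150)])
im=cv2.imread("pics/h_scene.png"); print("scene gray row175",im[175,190:215].sum(1)//3)
print("row170",im[170,190:215].sum(1)//3)
t=cv2.imread("pics/top0.png"); print(t[206:234,476:514].sum(2)//3)
E
```

```text
scene (561, -286) [[199.7, 162.2], [200.7, 169.5], [204.2, 193.2]]
scene (566, -286) [[197.8, 163.0], [198.9, 170.3], [202.5, 194.1]]
scene (561, -281) [[201.3, 162.9], [202.3, 170.1], [205.7, 193.9]]
top (561, -286) [[509.1, 214.2], [505.4, 216.3], [493.9, 222.8]]
top (566, -286) [[508.9, 211.4], [505.2, 213.5], [493.7, 220.2]]
top (561, -281) [[506.3, 214.2], [502.7, 216.3], [491.3, 222.8]]
scene gray row175 [133 121 103  99  70  29  99 146 140 134 123 116 118 116 116 125  97  19
  14  22  61  83  80  76  76]
row170 [ 29  56  73  78  76 114 147 139 138 126 115 119 118 117 123 102  42  11
  14  52  78  81  80  80  81]
[[95 95 95 ... 74 56 50]
 [95 94 95 ... 76 57 52]
 [95 97 97 ... 74 57 51]
 ...
 [72 73 74 ... 43 43 42]
 [73 73 72 ... 61 57 54]
 [73 73 75 ... 74 71 67]]
```

The projections agree with both pictures to within half a pixel. Moving over the column, descending, then closing gently to about 20 mm.

>>> servo_tool(
  targets=[
    [[12,-33,0,0,0,0,0.4],[12,-33,0,0,0,0,0.4],[13,-33.7,0,0,0,0,0.4],[0,0,0,0,0,0,0.4],[0,0,-15,0,0,0,0.4],[0,0,-15,0,0,0,0.4],[0,0,-15,0,0,0,0.4],[0,0,-12,0,0,0,0.4],[0,0,-5,0,0,0,0.5],[0,0,0,0,0,0,0.6],[0,0,0,0,0,0,0.7],[0,0,0,0,0,0,0.75]],
  ],
  grip_force=20,
)

```text
time_s: 21.05
tcp_pos: [561.1, -285.9, 208.8]
eef_rot: [2.369, 2.061, 0.001]
ft_force: [-0.5, -0.1, 0.3]
grip_width: 21.4
gripper_force: 0.0
```

>>> servo_tool(
  targets=[
    [[0,0,0,0,0,0,0.77],[0,0,0,0,0,0,0.78],[0,0,0,0,0,0,0.78]],
  ],
)

```text
time_s: 21.35
tcp_pos: [561.0, -285.9, 208.2]
eef_rot: [2.37, 2.062, 0.0]
ft_force: [-0.0, -0.7, 1.0]
grip_width: 18.7
gripper_force: 0.2
```

```bash
python3 -c "
from st import *
st()"
```

```text
t 21.35 tcp [ 561.  -285.9  208.2] closeyaw -8.0 zax [ 0. -0. -1.] w 18.7 gf 0.2 F [-0.  -0.7  1. ] M [0.   0.02 0.08] j6 -0.37
```

>>> servo_tool(
  targets=[
    [[0,0,0,0,0,0,0.8],[0,0,0,0,0,0,0.82],[0,0,0,0,0,0,1],[0,0,0,0,0,0,1],[0,0,0,0,0,0,1]],
  ],
  grip_force=30,
)

```text
time_s: 21.85
tcp_pos: [560.9, -285.9, 208.2]
eef_rot: [2.37, 2.062, 0.0]
ft_force: [0.3, 0.3, 3.6]
grip_width: 15.7
gripper_force: 30.3
```

```bash
python3 -c "
from st import *
st()"
```

```text
t 21.85 tcp [ 560.9 -285.9  208.2] closeyaw -8.0 zax [ 0. -0. -1.] w 15.7 gf 30.3 F [0.3 0.3 3.6] M [ 0.02  0.13 -0.07] j6 -0.37
```

Gripped with no side force. Firming the grip and testing the first 10 mm of the pull.

>>> servo_tool(
  targets=[
    [[0,0,0,0,0,0,1],[0,0,0,0,0,0,1],[0,0,1,0,0,0,1],[0,0,2,0,0,0,1],[0,0,2,0,0,0,1],[0,0,3,0,0,0,1],[0,0,2,0,0,0,1],[0,0,0,0,0,0,1],[0,0,0,0,0,0,1]],
  ],
  grip_force=60,
)

```text
time_s: 22.75
tcp_pos: [560.9, -285.8, 218.0]
eef_rot: [2.37, 2.062, -0.0]
ft_force: [0.4, -0.0, -3.3]
grip_width: 15.5
gripper_force: 58.4
```

```bash
python3 -c "
from st import *
st()"
```

```text
t 22.75 tcp [ 560.9 -285.8  218. ] closeyaw -8.0 zax [ 0. -0. -1.] w 15.5 gf 58.4 F [ 0.4 -0.  -3.3] M [ 0.03  0.13 -0.02] j6 -0.37
```

It carries about the column's weight with no side load. Pulling the remaining 50 mm.

>>> servo_tool(
  targets=[
    [[0,0,2,0,0,0,1],[0,0,4,0,0,0,1],[0,0,5,0,0,0,1],[0,0,6,0,0,0,1],[0,0,6,0,0,0,1],[0,0,6,0,0,0,1],[0,0,6,0,0,0,1],[0,0,6,0,0,0,1],[0,0,4,0,0,0,1],[0,0,3,0,0,0,1],[0,0,2,0,0,0,1],[0,0,0,0,0,0,1]],
  ],
)

```text
time_s: 23.95
tcp_pos: [560.9, -285.8, 268.2]
eef_rot: [2.37, 2.062, 0.0]
ft_force: [-0.0, -0.2, -3.9]
grip_width: 15.0
gripper_force: 58.4
```

>>> servo_tool(
  targets=[
    [[0,0,0,0,0,0,1],[0,0,0,0,0,0,1],[0,0,0,0,0,0,1],[0,0,0,0,0,0,1]],
  ],
)

```text
time_s: 24.35
tcp_pos: [560.9, -285.8, 267.9]
eef_rot: [-2.37, -2.062, 0.0]
ft_force: [-1.1, 0.8, -3.2]
grip_width: 15.2
gripper_force: 58.4
```

```bash
python3 - <<'E'
from st import *
o,R=st()
im=arm.grab_frame("scene")[:,:,::-1]
for q in("column_grip","stand_mouth"):
    W=arm.camera_model("scene")["world_from_camera"]; print(q,[(round(d["score"],2),(W@np.append(d["location"],1))[:3].round(1).tolist()) for d in arm.place_of(q,"scene")[:2]])
print([proj(np.array([[561,-286,z]],float),"scene")[0].round(1).tolist() for z in(150,177,208,237,268)])
old=cv2.imread("pics/h_scene.png")
cv2.imwrite("pics/end.png",np.hstack([cv2.resize(i[90:250,120:250],(390,480),interpolation=cv2.INTER_CUBIC) for i in(old,im)]))
E
```

```text
t 24.35 tcp [ 560.9 -285.8  267.9] closeyaw -8.0 zax [-0.  0. -1.] w 15.2 gf 58.4 F [-1.1  0.8 -3.2] M [ 0.    0.08 -0.01] j6 -0.37
column_grip [(0.75, [564.3, -286.9, 268.1]), (0.25, [428.5, 336.4, 5.9])]
stand_mouth [(0.84, [562.2, -282.2, 147.5])]
[[204.2, 193.2], [202.6, 182.4], [200.7, 169.5], [198.9, 157.0], [196.9, 143.1]]
```

View pics/end.png

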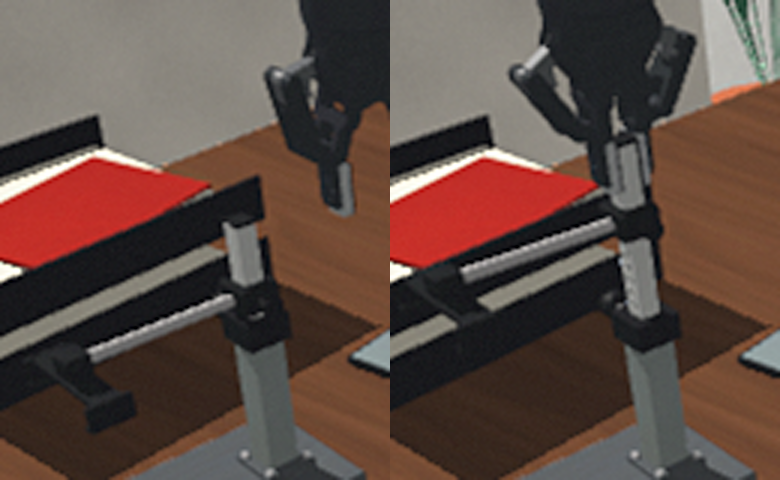

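The column and its arm have risen straight to a grip height of 268 mm (60 mm up). The collar is unchanged, and the column is gripped and still. Handing in.

```bash
python3 -c "
from plant import arm
print(arm.finish_job())"
```

```text
the job is handed in; nothing more can be done
None
```

The job is handed in: the pencil and marker lie in the trough and the eraser in the empty bay (the pencil was released about 3 mm above the floor, by the commanded heights), and the column is pulled straight up 60 mm and held gripped and still with no side load, ready to clamp.

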